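# Brace the rivet jar and unscrew its tight cap

### The arm

A 6-joint arm with a two-finger parallel gripper is mounted at the origin on the work surface. World frame = base frame: x ahead of the robot, y to its left, z up, the work surface at z = 0. Lengths are in m, angles in degrees, forces in N, time in s.
With the tool pointing down it reaches from about 0.4 to 0.825 m from the base axis. Payload 7 kg.
Tool frame: the origin (TCP) lies midway between the tips of the shut fingers; the grasp point (between the pads) lies 19 mm behind it; z points along the fingers, y is the line along which they close (so a half turn about z gives the same grasp; the last joint's range is limited). The gripper opens to 88 mm and grips with 3 to 60 N. Pads are 19 mm wide; open, the fingers measure 130 mm over their backs; the gripper's body (78 mm by 193 mm) begins 47 mm behind the grasp point.
Start: joints at [92.653, 20.546, 0.682, 0, -70.136, -16.507], TCP at [0.162, 0.655, 0.227] pointing down, gripper open.
Joint ranges: [-176.03, 176.03], [-82.01, 121.73], [-58.28, 71.71], [-173.87, 95.51], [-174.79, -0.11], [-173.66, 173.66]. Speed limits (degrees/s): [136.94, 136.94, 172.46, 180, 180, 180].

### API

Orientations are given as [roll, pitch, yaw] about the fixed x, y, z axes, in that order (R = Rz(yaw) Ry(pitch) Rx(roll)).
In Python, from plant import r, eyes, workorder gives the robot as it stands.
- The arm moves only by the tool step_arm, never from a script. Its argument "plan" is a list of rows, each a list of 5 numbers: the shift along the tool's x, y, z each as a share of 25 cm, from -1 to 1, then the turn about the tool's z as a share of 60 degrees, from -1 to 1, then the finger opening in mm, from 0 to 87.6. In form: [[x, y, z, turn, jaw], ...]. A call has 1 to 12 rows; each row is the pose to reach, as a shift and turn from the pose commanded when the call began, along the tool's axes at that moment; what a row does not reach only later rows make up. A row lasts 1/12 s, in which the tool goes at most 41.7 mm and 7.16 degrees, less where a joint would pass 70% of its speed; a pose out of reach is approached as far as the arm can. A call with a number of a shift or a turn outside -1 to 1 is refused whole. A call with a gripper value outside its range is refused whole. The fingers move at their own pace and stop on an object; "newtons" is the grip in N (left out, the last holds). Time passes only in rows, so rows that repeat a pose let the fingers close. It gives the time, the measured TCP pose, the force, the opening and the grip force at its end, in the units of the state.
- r.get_state(): the state, without advancing time (a new reading comes with each control period).
- eyes.capture(name): name is "scene" or "side" or "wrist"; returns the picture (420x560x3 uint8, red, green, blue); there is no depth.
- eyes.camera_model(name): a dict with "fov_y" (degrees; the focal length in pixels is half the picture's height over the tangent of half this angle, whatever the lens; pixels are square), "cx", "cy" (the principal point, pixels), "world_to_cam" (4x4, takes a point from world to camera coordinates); the wrist camera has in their place "hand_eye" (4x4, takes a point from camera to tool coordinates, whose origin is the TCP and whose axes are the flange's). Camera axes: x right, y up, looking along -z (the intrinsics and any distortion apply to the point x, -y, -z); pixel columns grow to the right and rows downward; lengths in m; the calibration is good to about 2 mm. A picture is of the moment at which its call begins: read the wrist's pose just before it. camera_model takes no time and is no camera call.
- workorder.close_job(): hands the job in; it is judged then, once.
The state is a dict: "time_s": time; "joints": joint angles; "qd": joint speeds; "joint_torque": joint torques, N m; "tcp_pos": TCP position; "eef_rot": TCP orientation; "contact_force": force on the tool from outside, world axes, zero at the start; "moment": the same for the moment, N m; "gripper_width": finger opening in m; "gripper_force": force on a finger pad.
Only numpy, scipy, OpenCV 4.12 (cv2) and the standard library are available. Lean on these libraries where they do the work, as an engineer would, in place of code of your own. Each camera call takes 0.05 s, during which the arm holds its last target. There are 200 camera calls.

### The job

Stand the square glass rivet jar, cap still on, down in the square pocket of the wooden bracing block so that it cannot turn. Then unscrew its tight cap anticlockwise (seen from above), stop turning as soon as the threads let go, and lift the cap straight up to about 2 cm above the mouth of the jar, which stays fully down in the pocket. Finish still holding the cap there, level over the jar; do not put it down, and leave the other things on the slab where they are.

Things in the scene. Friction and masses are not known exactly. Their poses are not given: they have to be found in the camera images.
- jar_center (a point): Centre of the loose clear glass jar, 35 mm above its underside. Body 62 x 62 mm square, 70 mm high to the flat shoulder; round neck (47 mm over its threads) with glass rim at 88 mm, springy seal on it. About 0.32 kg, and may be carried by its cap. z up the jar's axis, x and y square to its sides. Unbraced, it turns along with its cap.
- cap_center (a point): Centre of the round knurled aluminium screw cap, half-way up: 56 mm across, 24 mm high, 45 g; z up its axis. Screwed on, it lies 85 mm above the jar's underside (cap from 73 to 97 mm, 3 mm clear of the shoulder). Turning it takes up to about 0.7 N m; the seal pushes it up with about 9 N until it is free.
- cap_mark (a point): Small raised pip on the cap's flat top, 21 mm from the axis along the cap's x; with the cap tight it lies towards the jar's x. Turned anticlockwise from above (positive about z) the cap rises 2 mm and is let go after about 62 degrees; from 65 to 135 degrees it lifts straight off, beyond 140 it meets the next thread.
- brace_pocket (a point): Centre of the pocket floor in the wooden bracing block (130 x 130 x 35 mm, fixed to the slab). The square pocket is 67 x 67 mm, 25 mm deep, with a 5 mm chamfer round its mouth; its floor is 10 mm above the slab. z up, x and y square to its walls. The jar fits any of four ways round; seated, its centre is 35 mm above this point.
- mallet: Bystander: wooden mallet lying on the slab, head 110 x 64 mm across, handle 230 mm long along its y axis; origin under the head.
- punches: Bystander: open tin 90 x 140 x 30 mm with six steel punches; origin at the centre of its underside.
- pie_plate: Bystander: empty aluminium pie plate 150 mm across and 25 mm high; origin at the centre of its underside.
- ybox_lid (a joint): Bystander: flip-top lid of the yellow plastic box (120 x 170 x 78 mm, fixed to the slab at the robot's left); 0 rad shut, grows as it opens.
Mind the look-alikes: they are no part of the job. Of the things that look like the part that bears cap_center, the middle-sized one is meant.

How it is judged (in metres and radians):
On the way, in this order (a step that is already met when the one before it is completed fails the run):
1. the jar, with its cap still screwed on, stands fully down in the pocket (horizontal distance between jar_center and brace_pocket below 0.008 m and z of jar_center in the frame of brace_pocket below 0.039 m and angle between jar_center's own z axis and vertical below 0.1 rad and z of cap_center in the frame of jar_center below 0.054 m), for 0.2 s.
2. the cap has been turned anticlockwise until its threads let go, the jar still in the pocket (y of cap_mark in the frame of jar_center above 0.0105 m and x of cap_mark in the frame of jar_center below 0.0125 m and z of jar_center in the frame of brace_pocket below 0.039 m), for 0.1 s.
At the end, for the whole second after the job is handed in: Jar fully down in the pocket (8 mm sideways, 4 mm in height, 0.1 rad). Cap held still in the fingers, touching nothing else, level within 0.2 rad, within 12 mm of the jar's axis, its lower edge 9 to 47 mm above the glass rim, turned anticlockwise by no more than about 160 degrees (horizontal distance between jar_center and brace_pocket below 0.008 m and z of jar_center in the frame of brace_pocket below 0.039 m and angle between jar_center's own z axis and vertical below 0.1 rad and z of cap_center in the frame of jar_center between 0.074 and 0.112 m and horizontal distance between cap_center and jar_center below 0.012 m and angle between cap_center's own z axis and vertical below 0.2 rad and y of cap_mark in the frame of jar_center above 0.006 m and contact force between cap and the fingers above 1 N and contact force between cap and jar below 0.2 N and linear speed of cap below 0.02 m/s); the arm keeps its last pose, push and grip.
It fails at once if the mallet is shifted by more than 25 mm (distance of mallet from where it was at the start of the episode above 0.025 m).
It fails at once if the punch tin is shifted by more than 25 mm (distance of punches from where it was at the start of the episode above 0.025 m).
It fails at once if the pie plate is shifted by more than 25 mm (distance of pie_plate from where it was at the start of the episode above 0.025 m).
It fails at once if the yellow box's lid is opened (value of joint ybox_lid above 0.3 rad).
It fails at once if the jar is tipped over (angle between jar_center's own z axis and vertical above 0.6 rad).
It also fails if it takes over 38 s, if anything falls off the work surface, if the arm or the gripper's body presses on something with over 40 N, if the wrist force passes 120 N, or if a joint passes its speed limit or range.

## Working session

There is one attempt and no reset: what is moved stays moved. The work goes in short steps, Python scripts to look and compute and a tool call to move; the robot and the scene stay as the last step left them, time stands still between calls to the robot, and variables do not carry over. Pictures are saved under pics/ and viewed, at most 10 in all, crops included, and the job is handed in when it is done.

Besides the shell and the picture viewer there is one more tool, called after "Call:" as a command line: name --pt "numbers of a row" for each row, then --argument value for the rest. step_arm: Moves the arm, as the interface text tells. Its arguments: {"type":"object","properties":{"plan":{"type":"array"},"newtons":{"type":"number"}},"required":["plan"]}

```bash
ls; mkdir -p pics; python3 - <<'E'
from plant import r, eyes, workorder
import cv2,numpy as np
np.set_printoptions(precision=4,suppress=True)
print(r.get_state())
for n in ["scene","side","wrist"]:
    print(n,eyes.camera_model(n))
    cv2.imwrite(f"pics/{n}0.png",cv2.cvtColor(eyes.capture(n),cv2.COLOR_RGB2BGR))
E
```

```text
pics
{'time_s': 0.0, 'joints': array([ 92.6522,  20.5915,   0.6341,  -0.0204, -70.1345, -16.5061]), 'qd': array([-0.003 , -0.0067,  0.0658,  0.0109,  0.0629,  0.007 ]), 'joint_torque': array([  0.0009, -58.2717,  29.3053,   6.997 ,   0.0071,  -0.0002]), 'tcp_pos': array([0.1615, 0.6549, 0.2256]), 'eef_rot': array([179.9064,  -0.0077, -13.8609]), 'contact_force': array([-0.286 ,  0.1662, -0.4331]), 'moment': array([-0.0269,  0.0278,  0.023 ]), 'gripper_force': 0.0, 'gripper_width': 0.08772713450770844}
scene {'fov_y': 47.86316209496081, 'cx': 278.3470446532261, 'cy': 197.11045499038022, 'world_to_cam': array([[-0.6837,  0.7296, -0.0163,  0.412 ],
       [-0.5241, -0.4754,  0.7066,  0.2428],
       [ 0.5078,  0.4917,  0.7074, -1.7678],
       [ 0.    ,  0.    ,  0.    ,  1.    ]])}
side {'fov_y': 57.92217612039357, 'cx': 282.25912135119404, 'cy': 208.05700863839914, 'world_to_cam': array([[-0.8505, -0.526 ,  0.0023,  0.504 ],
       [ 0.4132, -0.6654,  0.6217, -0.3023],
       [-0.3255,  0.5297,  0.7832, -1.0372],
       [ 0.    ,  0.    ,  0.    ,  1.    ]])}
wrist {'fov_y': 64.97169774330075, 'cx': 280.2548351347639, 'cy': 208.06624072826983, 'hand_eye': array([[-0.0007,  0.958 ,  0.2868,  0.0785],
       [ 1.    ,  0.0007, -0.    ,  0.0002],
       [-0.0002,  0.2868, -0.958 , -0.1574],
       [ 0.    ,  0.    ,  0.    ,  1.    ]])}
```

View pics/scene0.png

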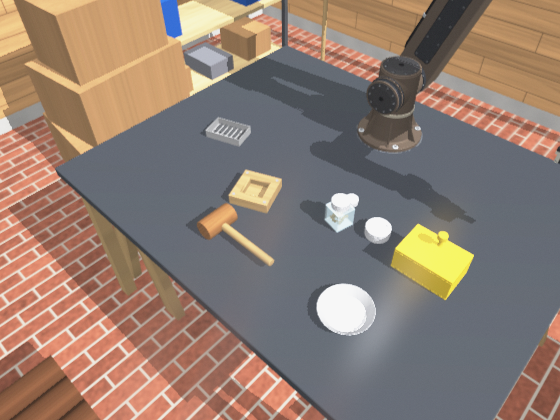

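View pics/side0.png

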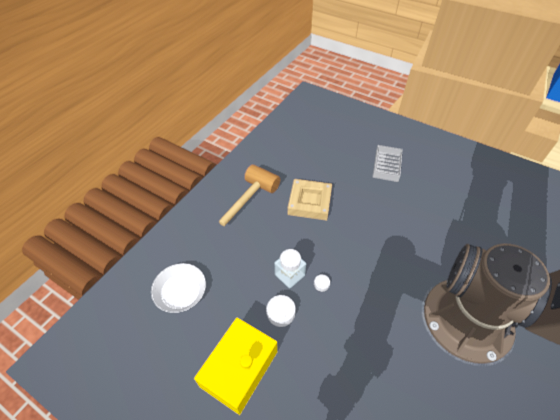

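View pics/wrist0.png

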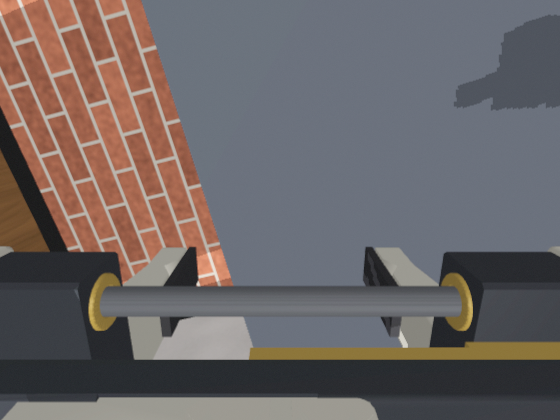

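The scene view shows the jar with its cap at (341,200), a small loose cap at (351,200), a large one at (378,230) and the block pocket at (257,187). The side view shows the jar cap at (290,259), the small cap at (322,283), the large cap at (281,310) and the pocket at (312,197). The wrist view sees only bare slab.

```bash
cat > h.py <<'E'
from plant import r, eyes, workorder
import cv2,numpy as np
from scipy.spatial.transform import Rotation as R
np.set_printoptions(precision=4,suppress=True)
D={}
def pose(s=None):
    s=s or r.get_state(); T=np.eye(4); T[:3,:3]=R.from_euler('xyz',s['eef_rot'],degrees=True).as_matrix(); T[:3,3]=s['tcp_pos']; return T
def cam2world(n,T=None):
    m=eyes.camera_model(n)
    return m, (T@m['hand_eye'] if n=='wrist' else np.linalg.inv(m['world_to_cam']))
def ray(n,uv,T=None):
    m,C=cam2world(n,T); f=210/np.tan(np.radians(m['fov_y']/2))
    d=np.array([(uv[0]-m['cx'])/f,-(uv[1]-m['cy'])/f,-1.]); d=C[:3,:3]@d
    return C[:3,3],d/np.linalg.norm(d)
def plane(n,uv,z,T=None):
    o,d=ray(n,uv,T); return o+d*(z-o[2])/d[2]
def proj(n,P,T=None):
    m,C=cam2world(n,T); f=210/np.tan(np.radians(m['fov_y']/2))
    p=np.linalg.inv(C)@np.r_[P,1]; return np.array([m['cx']+f*p[0]/-p[2], m['cy']-f*p[1]/-p[2]])
def tri(a,b):
    (o1,d1),(o2,d2)=a,b
    t=np.linalg.lstsq(np.c_[d1,-d2],o2-o1,rcond=None)[0]; p,q=o1+d1*t[0],o2+d2*t[1]
    return (p+q)/2,np.linalg.norm(p-q)
def snap(n,name):
    T=pose(); im=cv2.cvtColor(eyes.capture(n),cv2.COLOR_RGB2BGR); cv2.imwrite(f"pics/{name}.png",im); np.save(f"pics/{name}.npy",T); return im,T
E
python3 - <<'E'
from h import *
print([eyes.camera_model(n).keys() for n in ("scene","wrist")])
for k,a,b,z in [("cap",(341,200),(290,259),.097),("small",(351,200),(322,283),.02),("large",(378,230),(281,310),.03),("pocket",(257,187),(312,197),.01),("plate",(346,309),(179,288),.01),
 ("head",(217,221),(262,179),.05),("hend",(270,262),(224,221),.03),("tin",(229,131),(388,163),.02),("knob",(443,238),(248,358),.1)]:
    p,e=tri(ray("scene",a),ray("side",b)); print(k,p,e,plane("scene",a,z)[:2],plane("side",b,z)[:2])
print(proj("scene",[0,0,0]),proj("side",[0,0,0]))
E
```

```text
[dict_keys(['fov_y', 'cx', 'cy', 'world_to_cam']), dict_keys(['fov_y', 'cx', 'cy', 'hand_eye'])]
cap [0.4801 0.1406 0.0937] 0.002676144875239634 [0.4824 0.1409] [0.4789 0.1438]
small [0.3857 0.1155 0.0063] 0.0015966183808875714 [0.3971 0.1219] [0.3833 0.1233]
large [0.4405 0.2536 0.0164] 0.002461982634067916 [0.4518 0.2603] [0.4375 0.2572]
pocket [ 0.5596 -0.135   0.0279] 0.0017698131291908063 [ 0.5473 -0.1477] [ 0.5662 -0.1499]
plate [0.72   0.3491 0.0177] 4.535365654145095e-05 [0.7158 0.3467] [0.7239 0.347 ]
head [ 0.747  -0.1164  0.0291] 0.002077269275462969 [ 0.7577 -0.1019] [ 0.7352 -0.0994]
hend [0.7483 0.1026 0.0281] 0.006173512215543208 [0.7501 0.1071] [0.7481 0.1001]
tin [ 0.407  -0.4355  0.0145] 0.0004860116625695109 [ 0.4117 -0.4294] [ 0.406 -0.43 ]
knob [0.4221 0.4298 0.1091] 0.011798393224458163 [0.4148 0.4335] [0.4247 0.4218]
[388.6294 132.1189] [466.6373 318.6396]
```

```bash
python3 - <<'E'
import cv2,numpy as np
a=cv2.imread("pics/scene0.png")[150:270,210:410]; b=cv2.imread("pics/side0.png")[165:335,240:360]
a=cv2.resize(a,None,fx=4,fy=4,interpolation=2)[:, :800]; b=cv2.resize(b,None,fx=3.5,fy=3.5,interpolation=2)
cv2.imwrite("pics/ca.png",a); cv2.imwrite("pics/cb.png",b)
E
```

```text
(no output)
```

View pics/ca.png

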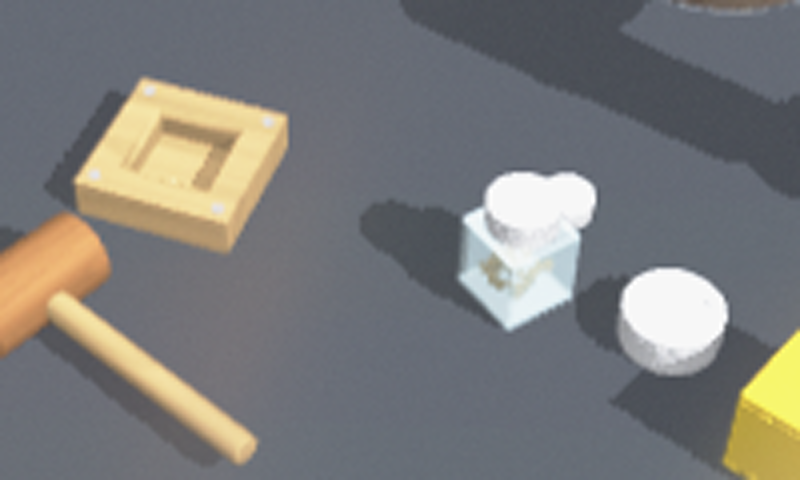

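The crop shows the block's four screws at (247.3,172.5), (276.8,180.5), (264.5,202) and (233.8,193.8). The square jar has its cap on, and the large loose cap stands to its right.

```bash
python3 - <<'E'
from h import *
P=np.array([plane("scene",(210+a/4,150+b/4),.035) for a,b in [(149,90),(267,122),(218,208),(95,175)]])
print(P,P.mean(0)); d=np.roll(P,-1,0)-P; print(np.degrees(np.arctan2(d[:,1],d[:,0]))%90, np.linalg.norm(d,axis=1))
J=np.array([plane("scene",(210+a/4,150+b/4),.07) for a,b in [(462,215),(511,268),(580,235)]])
d=np.diff(J,axis=0);print(J,np.degrees(np.arctan2(d[:,1],d[:,0]))%90,np.linalg.norm(d,axis=1))
T=pose(); print("to jar, tool axes share",T[:3,:3].T@(np.array([.48,.142,.227])-T[:3,3])/.25)
E
```

```text
[[ 0.5375 -0.2015  0.035 ]
 [ 0.5002 -0.1023  0.035 ]
 [ 0.597  -0.0635  0.035 ]
 [ 0.6364 -0.1612  0.035 ]] [ 0.5678 -0.1321  0.035 ]
[20.6416 21.8709 21.9315 22.1869] [0.106  0.1044 0.1054 0.1067]
[[0.5034 0.1015 0.07  ]
 [0.5212 0.1617 0.07  ]
 [0.4609 0.1788 0.07  ]] [73.5169 74.1099] [0.0627 0.0626]
to jar, tool axes share [ 1.7282  1.6871 -0.0023]
```

Call:
step_arm --pt "1 0.98 0 0 87" --pt "1 0.98 0 0 87" --pt "1 0.98 0 0 87" --pt "1 0.98 0 0 87" --pt "1 0.98 0 0 87" --pt "1 0.98 0 0 87" --pt "1 0.98 0 0 87" --pt "1 0.98 0 0 87" --pt "1 0.98 0 0 87" --newtons 50

```text
time_s: 0.9
tcp_pos: [0.3467, 0.3536, 0.2267]
eef_rot: [180.0, 0.0, -13.9]
contact_force: [-1.0, 0.7, -0.0]
gripper_width: 0.087
gripper_force: 0.0
```

Call:
step_arm --pt "0.73 0.71 0 0 87" --pt "0.73 0.71 0 0 87" --pt "0.73 0.71 0 0 87" --pt "0.73 0.71 0 0 87" --pt "0.73 0.71 0 0 87" --pt "0.73 0.71 0 0 87" --pt "0.73 0.71 0 0 87" --pt "0.73 0.71 0 0 87" --pt "0.73 0.71 0 0 87"

```text
time_s: 1.65
tcp_pos: [0.4804, 0.1411, 0.2263]
eef_rot: [180.0, 0.0, -14.0]
contact_force: [-0.0, 0.6, 0.5]
gripper_width: 0.0867
gripper_force: 0.0
```

```bash
python3 - <<'E'
from h import *
im,T=snap("wrist","w1"); print(T[:3,3],r.get_state()['eef_rot'],proj("wrist",[.48,.142,.097],T),r.get_state()['joints'])
E
```

```text
[0.4804 0.1411 0.2263] [179.9954   0.0201 -13.878 ] [279.1011 200.8286] [ 38.969    3.9762 -20.8262  -0.0146 -65.2133  37.1591]
```

View pics/w1.png

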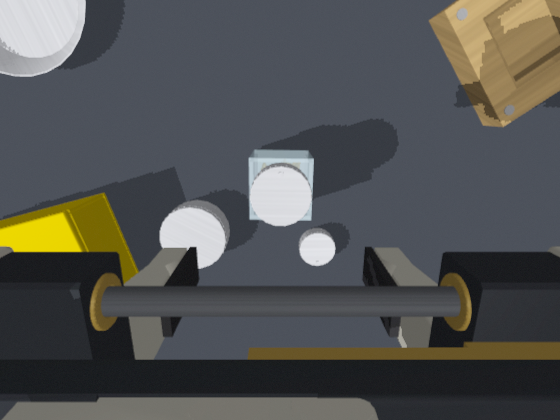

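The wrist view shows the jar cap at about (281,194) with the jar sides nearly square to the image, the large cap at (195,235) and the small one at (317,247).

```bash
python3 - <<'E'
from h import *
im=cv2.imread("pics/w1.png"); T=np.load("pics/w1.npy")
g=cv2.cvtColor(im,cv2.COLOR_BGR2HSV)
m=((g[...,2]>185)&(g[...,1]<25)).astype(np.uint8); m=cv2.morphologyEx(m,cv2.MORPH_OPEN,np.ones((5,5)))
c,_=cv2.findContours(m[140:245,235:330],0,1)
c=max(c,key=cv2.contourArea)+[235,140]; print(cv2.minEnclosingCircle(c),cv2.fitEllipse(c))
C=cv2.fitEllipse(c)[0]
print("cap",plane("wrist",C,.097,T), "scene/side cap .480 .141")
# jar shoulder top edges
P=[plane("wrist",p,.07,T) for p in [(250,219.5),(312,219.5),(313,152),(250,151)]]
print(np.array(P))
crop=cv2.resize(im[130:250,220:340],None,fx=5,fy=5,interpolation=2); cv2.imwrite("pics/w1c.png",crop)
E
```

```text
((280.0, 196.5), 31.197053909301758) ((280.15985107421875, 195.9574432373047), (58.35338592529297, 61.149330139160156), 94.9094009399414)
cap [0.4842 0.14   0.097 ] scene/side cap .480 .141
[[0.461  0.1769 0.07  ]
 [0.4459 0.1166 0.07  ]
 [0.5114 0.1012 0.07  ]
 [0.5268 0.1587 0.07  ]]
```

View pics/w1c.png

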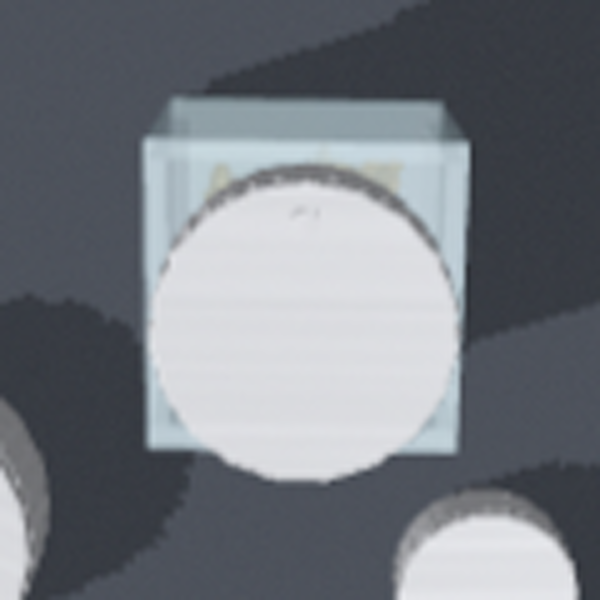

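The crop shows the cap top centred at (281,196), its pip at (281,172.6) towards tool +x, and shoulder corners at (249.4,220), (312,220.6), (248.6,158) and (314,158).

```bash
python3 - <<'E'
from h import *
T=np.load("pics/w1.npy")
P=np.array([plane("wrist",p,.07,T) for p in [(249.4,220),(312,220.6),(314,158),(248.6,158)]]); d=np.roll(P,-1,0)-P
print(P.mean(0),np.degrees(np.arctan2(d[:,1],d[:,0]))%90,np.linalg.norm(d,axis=1))
C=plane("wrist",(280.6,196),.097,T); print("cap",C)
print("shift share",T[:3,:3].T@(np.r_[C[:2],.0755]-T[:3,3])/.25)
# side view crop check of cap circle
for n,z in (("side0",.097),):
    im=cv2.imread(f"pics/{n}.png"); 
    g=cv2.cvtColor(im,cv2.COLOR_BGR2HSV)[230:320,255:335]; m=((g[...,2]>200)&(g[...,1]<20)).astype(np.uint8)
    for c in cv2.findContours(m,0,1)[0]:
        if len(c)>10: e=cv2.fitEllipse(c+[255,230]); print(e,plane("side",e[0],.097))
E
```

```text
[0.483  0.1394 0.07  ] [75.404  75.8434 75.9889 75.1533] [0.0629 0.0628 0.0621 0.0621]
cap [0.484  0.1396 0.097 ]
shift share [0.016  0.0019 0.6032]
((280.556640625, 307.9654541015625), (25.16730499267578, 28.56560707092285), 92.45028686523438) [0.426  0.2779 0.097 ]
((321.5473327636719, 282.39862060546875), (15.068857192993164, 15.3425874710083), 0.6954864263534546) [0.3719 0.1609 0.097 ]
((289.7428894042969, 262.1167297363281), (20.064929962158203, 27.977394104003906), 4.599825859069824) [0.4745 0.1526 0.097 ]
```

Call:
step_arm --pt "0.016 0.002 0.15 0 87" --pt "0.016 0.002 0.3 0 87" --pt "0.016 0.002 0.45 0 87" --pt "0.016 0.002 0.55 0 87" --pt "0.016 0.002 0.6 0 87" --pt "0.016 0.002 0.6 0 87" --pt "0.016 0.002 0.6 0 70" --pt "0.016 0.002 0.6 0 50" --pt "0.016 0.002 0.6 0 40" --pt "0.016 0.002 0.6 0 40" --pt "0.016 0.002 0.6 0 40" --pt "0.016 0.002 0.6 0 40" --newtons 50

```text
time_s: 2.7
tcp_pos: [0.4844, 0.14, 0.0773]
eef_rot: [-180.0, -0.0, -13.8]
contact_force: [-0.2, -2.3, 3.6]
gripper_width: 0.0555
gripper_force: 50.0
```

Call:
step_arm --pt "0 0 -0.04 0 40" --pt "0 0 -0.12 0 40" --pt "0 0 -0.24 0 40" --pt "0.02 0.05 -0.36 0.1 40" --pt "0.06 0.12 -0.48 0.2 40" --pt "0.12 0.22 -0.58 0.31 40" --pt "0.18 0.34 -0.6 0.42 40" --pt "0.24 0.45 -0.6 0.53 40" --pt "0.29 0.55 -0.6 0.64 40" --pt "0.34 0.63 -0.6 0.75 40" --pt "0.34 0.64 -0.6 0.85 40" --pt "0.34 0.64 -0.6 0.9 40"

```text
time_s: 3.7
tcp_pos: [0.5276, -0.0373, 0.2264]
eef_rot: [179.9, 0.0, -68.4]
contact_force: [0.4, 0.9, -4.0]
gripper_width: 0.0553
gripper_force: 50.0
```

Call:
step_arm --pt "0 0 0 0 40" --pt "0 0 0 0 40" --pt "0 0 0 0 40"

```text
time_s: 3.95
tcp_pos: [0.5281, -0.0354, 0.2266]
eef_rot: [180.0, 0.0, -67.7]
contact_force: [0.9, 0.8, -4.4]
gripper_width: 0.0553
gripper_force: 50.0
```

```bash
python3 - <<'E'
from h import *
im,T=snap("wrist","w2"); s=r.get_state();print(s['tcp_pos'],s['eef_rot'],s['contact_force'],s['joints'])
snap("side","s2")
E
```

```text
[ 0.5282 -0.0353  0.2266] [179.9925   0.0119 -67.7302] [-0.4816  0.7136 -4.555 ] [ 17.4163   6.8007 -17.5912  -0.0123 -65.6166   4.8585]
```

View pics/w2.png

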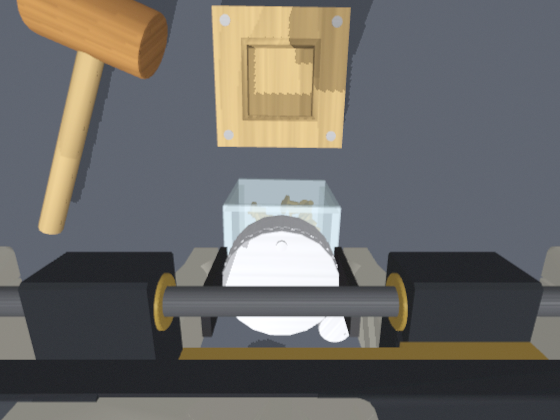

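The wrist view shows the jar hanging from the cap with its front shoulder edge at (224,207)–(339,206) and front bottom edge at (240,180)–(326,180). The block's screws are at (225,20), (337,21), (331,136) and (229,135).

```bash
python3 - <<'E'
from h import *
im=cv2.imread("pics/w2.png"); T=np.load("pics/w2.npy")
S=[]
for u,v in [(225,20),(337,21),(331,136),(229,135)]:
    w=im[v-10:v+11,u-10:u+11].astype(int); sat=w.max(2)-w.min(2); m=(sat<60)
    ys,xs=np.nonzero(m); S.append((u-10+xs.mean(),v-10+ys.mean())); print(S[-1],m.sum())
P=np.array([plane("wrist",p,.035,T) for p in S]); d=np.roll(P,-1,0)-P
ang=np.degrees(np.arctan2(d[:,1],d[:,0]))%90; print(P.mean(0),ang,np.linalg.norm(d,axis=1))
Q=np.array([plane("wrist",p,.035,T) for p in [(242.5,39.5),(320.5,39),(318,120),(242.5,119.5)]]);d=np.roll(Q,-1,0)-Q
print("pocket mouth",Q.mean(0),np.linalg.norm(d,axis=1),np.degrees(np.arctan2(d[:,1],d[:,0]))%90)
A=np.array([plane("wrist",p,.2193,T) for p in [(224,207),(339,206.5)]]);B=np.array([plane("wrist",p,.1493,T) for p in [(240,180),(326,180)]])
fwd=T[:3,0]
for X in (A,B):
    d=X[1]-X[0]; print("jar edge",np.linalg.norm(d),np.degrees(np.arctan2(d[1],d[0]))%90,"in tool",(T[:3,:3].T@(X-T[:3,3]).T).T.round(4))
C=P.mean(0); print("shift to pocket (tool m)",T[:3,:3].T@(C-T[:3,3]), T[:3,:3].T@(Q.mean(0)-T[:3,3]))
print(cv2.imwrite("pics/w2c.png",cv2.resize(im[165:260,210:350],None,fx=5,fy=5,interpolation=2)))
E
```

```text
(np.float64(224.44444444444446), np.float64(19.7008547008547)) 117
(np.float64(336.5826771653543), np.float64(21.118110236220474)) 127
(np.float64(330.35955056179773), np.float64(135.67415730337078)) 89
(np.float64(228.08045977011494), np.float64(134.44827586206895)) 87
[ 0.569  -0.1328  0.035 ] [21.5871 21.5556 21.5614 21.4861] [0.1058 0.1059 0.106  0.1059]
pocket mouth [ 0.5679 -0.1329  0.035 ] [0.0747 0.075  0.0772 0.0741] [22.5654 22.2871 21.8669 20.3506]
jar edge 0.05986902596116464 22.494120076922997 in tool [[ 0.0296 -0.0299  0.0073]
 [ 0.0299  0.03    0.0073]]
jar edge 0.06229108493239815 22.234117200330274 in tool [[ 0.0293 -0.0297  0.0773]
 [ 0.0293  0.0325  0.0773]]
shift to pocket (tool m) [ 0.1058 -0.001   0.1916] [0.1054 0.     0.1916]
True
```

View pics/w2c.png

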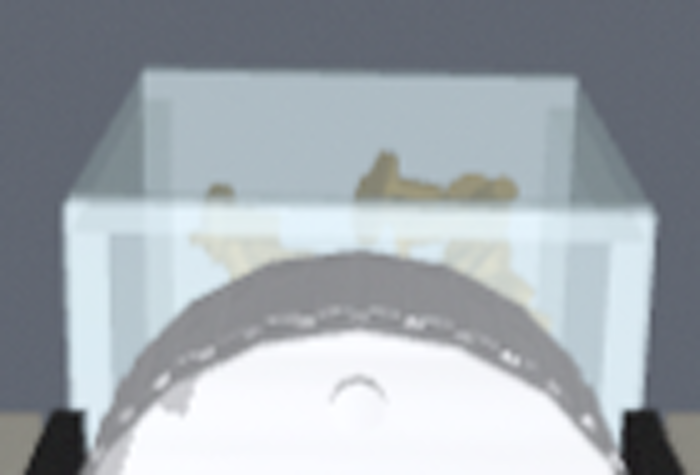

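The crop gives the jar's shoulder corners at (222.8,205.4) and (341.4,207.4). The jar is square to the block within about 0.3°, so it can go over the pocket now.

Call:
step_arm --pt "0.08 -0.002 0 0 40" --pt "0.2 -0.005 0 0 40" --pt "0.32 -0.007 0.05 0 40" --pt "0.4 -0.007 0.15 0 40" --pt "0.427 -0.007 0.27 0 40" --pt "0.427 -0.007 0.36 0 40" --pt "0.427 -0.007 0.38 0 40" --pt "0.427 -0.007 0.38 0 40" --pt "0.427 -0.007 0.38 0 40"

```text
time_s: 4.8
tcp_pos: [0.571, -0.1335, 0.1326]
eef_rot: [-180.0, -0.0, -67.8]
contact_force: [0.2, 0.3, -3.4]
gripper_width: 0.0556
gripper_force: 50.0
```

Call:
step_arm --pt "0 0 0.03 0 40" --pt "0 0 0.06 0 40" --pt "0 0 0.08 0 40" --pt "0 0 0.1 0 40" --pt "0 0 0.12 0 40" --pt "0 0 0.14 0 40"

```text
time_s: 5.3
tcp_pos: [0.5703, -0.1338, 0.0962]
eef_rot: [-180.0, -0.0, -67.8]
contact_force: [0.7, 0.0, -4.5]
gripper_width: 0.0555
gripper_force: 50.0
```

Call:
step_arm --pt "0 0 0.012 0 40" --pt "0 0 0.024 0 40" --pt "0 0 0.034 0 40" --pt "0 0 0.038 0 40" --pt "0 0 0.038 0 40" --pt "0 0 0.038 0 40" --pt "0 0 0.038 0 40"

```text
time_s: 5.88
tcp_pos: [0.5703, -0.1338, 0.0875]
eef_rot: [-180.0, -0.0, -67.9]
contact_force: [-3.3, 0.6, 1.5]
gripper_width: 0.0555
gripper_force: 50.0
```

Call:
step_arm --pt "0 0 0 -0.08 40" --pt "0 0 -0.0005 -0.16 40" --pt "0 0 -0.001 -0.24 40" --pt "0 0 -0.002 -0.32 40" --pt "0 0 -0.003 -0.4 40" --pt "0 0 -0.004 -0.48 40" --pt "0 0 -0.004 -0.48 40" --newtons 58

```text
time_s: 6.47
tcp_pos: [0.5716, -0.1333, 0.0887]
eef_rot: [-179.9, -0.1, -38.8]
contact_force: [1.3, 3.8, -0.2]
gripper_width: 0.0554
gripper_force: 58.0
```

Call:
step_arm --pt "0 0 -0.001 -0.08 40" --pt "0 0 -0.002 -0.16 40" --pt "0 0 -0.003 -0.24 40" --pt "0 0 -0.004 -0.32 40" --pt "0 0 -0.005 -0.4 40" --pt "0 0 -0.006 -0.48 40" --pt "0 0 -0.006 -0.54 40" --pt "0 0 -0.006 -0.54 40"

```text
time_s: 7.13
tcp_pos: [0.5708, -0.1339, 0.0898]
eef_rot: [180.0, -0.1, -6.6]
contact_force: [0.3, 0.3, -0.3]
gripper_width: 0.0553
gripper_force: 58.0
```

```bash
python3 - <<'E'
from h import *
im,T=snap("wrist","w3"); s=r.get_state();print(s['tcp_pos'],s['eef_rot'],s['contact_force'],s['moment'])
E
```

```text
[ 0.5708 -0.134   0.0898] [179.9903  -0.0598  -6.8317] [ 0.0515  0.17   -0.2663] [-0.0737 -0.2688 -0.0067]
```

View pics/w3.png

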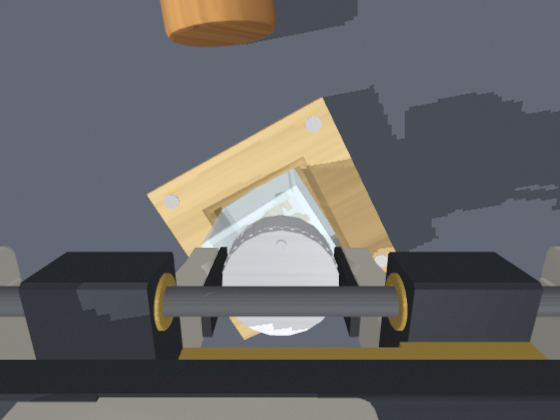

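The wrist view shows the pip still at (281,243), so the cap has not slipped in the fingers. The jar has taken up its few degrees of play in the pocket, so about 17° more is needed.

Call:
step_arm --pt "0 0 0 -0.08 40" --pt "0 0 0 -0.16 40" --pt "0 0 0 -0.23 40" --pt "0 0 0 -0.28 40" --pt "0 0 0 -0.28 40" --pt "0 0 0 -0.28 40"

```text
time_s: 7.68
tcp_pos: [0.571, -0.1336, 0.0904]
eef_rot: [180.0, -0.1, 9.9]
contact_force: [-0.2, 3.2, 5.4]
gripper_width: 0.0554
gripper_force: 58.0
```

```bash
python3 - <<'E'
from h import *
im,T=snap("wrist","w4"); s=r.get_state();print(s['tcp_pos'],s['eef_rot'],s['contact_force'],s['moment'])
def edges(p):
    im=cv2.imread(f"pics/{p}.png"); g=cv2.cvtColor(im,cv2.COLOR_BGR2GRAY)[90:250,140:420]
    l=cv2.createLineSegmentDetector(0).detect(g)[0][:,0]
    for a,b,c,d in l:
        if np.hypot(c-a,d-b)>25: print(np.round([a+140,b+90,c+140,d+90]),round(np.degrees(np.arctan2(d-b,c-a))%90,1))
for p in("w3","w4"): print(p); edges(p)
E
```

```text
[ 0.5711 -0.1336  0.0904] [179.9855  -0.1062   9.8965] [-1.1854  3.1738  5.3282] [1.4692 0.2331 0.0173]
w3
[394. 249. 322.  97.] 64.6
[147. 195. 183. 249.] 55.9
[300. 216. 330. 242.] 42.2
[335. 245. 295. 184.] 56.9
[320.  97. 146. 193.] 61.0
[264. 216. 299. 215.] 89.5
[232. 239. 281. 200.] 51.3
[324. 247. 298. 232.] 30.6
[289. 189. 202. 243.] 58.1
[303. 231. 261. 232.] 89.5
[335. 232. 296. 167.] 59.0
[259. 233. 236. 247.] 58.8
[202. 209. 301. 156.] 61.9
[311. 165. 348. 158.] 79.5
[212. 245. 233. 231.] 56.3
[291. 166. 223. 207.] 59.0
[404. 137. 404. 111.] 89.7
[324.  96. 358.  90.] 80.0
[328. 204. 350. 247.] 62.6
[309. 167. 327. 204.] 63.1
[198. 173. 258. 140.] 61.0
w4
[333. 249. 311. 174.] 73.9
[376. 248. 359. 114.] 82.4
[309. 221. 330. 245.] 49.4
[159. 158. 187. 249.] 72.7
[357. 115. 158. 157.] 78.0
[281. 213. 308. 221.] 15.3
[244. 228. 294. 204.] 64.5
[301. 232. 261. 231.] 0.8
[259. 233. 236. 247.] 58.6
[310. 194. 208. 223.] 74.2
[217. 218. 210. 190.] 74.6
[210. 189. 322. 166.] 78.4
[327. 177. 365. 180.] 5.7
[308. 173. 227. 192.] 76.6
[361. 115. 398. 120.] 6.6
[326. 179. 337. 243.] 80.4
[218. 152. 287. 138.] 78.1
```

Call:
step_arm --pt "0 0 -0.004 0 40" --pt "0 0 -0.008 0 40" --pt "0 0 -0.012 0 40" --pt "0 0 -0.012 0 40"

```text
time_s: 8.07
tcp_pos: [0.5699, -0.1339, 0.0924]
eef_rot: [-180.0, 0.0, 10.1]
contact_force: [-1.0, 1.1, 0.1]
gripper_width: 0.055
gripper_force: 58.0
```

Call:
step_arm --pt "0 0 -0.01 0 40" --pt "0 0 -0.02 0 40" --pt "0 0 -0.035 0 40" --pt "0 0 -0.055 0 40" --pt "0 0 -0.075 0 40" --pt "0 0 -0.095 0 40" --pt "0 0 -0.11 0 40" --pt "0 0 -0.118 0 40" --pt "0 0 -0.12 0 40" --pt "0 0 -0.12 0 40" --pt "0 0 -0.12 0 40" --pt "0 0 -0.12 0 40"

```text
time_s: 9.07
tcp_pos: [0.57, -0.1338, 0.1223]
eef_rot: [-180.0, 0.0, 10.1]
contact_force: [0.3, 1.1, -0.3]
gripper_width: 0.0553
gripper_force: 58.0
```

```bash
python3 - <<'E'
from h import *
a,T=snap("side","s5"); b,T=snap("wrist","w5"); s=r.get_state();print(s['tcp_pos'],s['eef_rot'],s['contact_force'])
u,v=proj("side",[.57,-.134,.1]).astype(int); print(u,v)
c=cv2.resize(a[v-45:v+45,u-35:u+35],None,fx=4.6,fy=4.6,interpolation=2); d=cv2.resize(b[90:300,130:420],(460,414))
cv2.imwrite("pics/s5c.png",np.hstack([c[:414],d]))
E
```

```text
[ 0.5701 -0.1338  0.1223] [-179.9968    0.0293   10.145 ] [0.9081 0.4068 0.1965]
310 181
```

View pics/s5c.png

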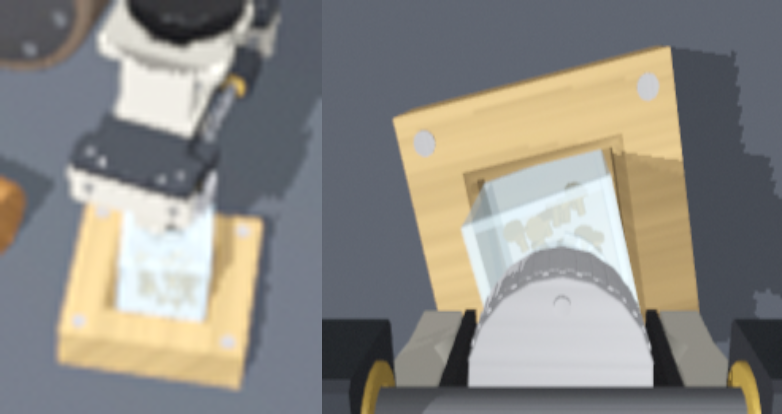

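The jar is still seated in the pocket. The cap is held clear above it and the wrist carries only the cap's weight.

```bash
python3 -c "
from plant import workorder
print(workorder.close_job())"
```

```text
the job is handed in; nothing more can be done
None
```

The job is handed in, with no verdict returned: the jar is down in the pocket, and its unscrewed cap is held level about 2 cm above the mouth, by the arm's readings and last pictures.

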